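# Fit the filter into the desktop air purifier and latch it

### The arm

A 6-joint arm with a two-finger parallel gripper is mounted at the origin on the work surface. World frame = base frame: x ahead of the robot, y to its left, z up, the work surface at z = 0. Lengths are in m, angles in degrees, forces in N, time in s.
With the tool pointing down it reaches from about 0.25 to 0.725 m from the base axis. Payload 9.7 kg.
Tool frame: the origin (TCP) lies between the finger pads; the fingertips stand 17 mm ahead of it and the grasp point (between the pads) lies 2 mm behind it; z points along the fingers, y is the direction in which the jaws open and shut (so a half turn about z gives the same grasp; the last joint's range is limited). The gripper opens to 85 mm and grips with 20 to 120 N. Pads are 22 mm wide; open, the fingers measure 114 mm over their backs; the gripper's body (76 mm by 85 mm) begins 54 mm behind the grasp point. The pads swing forward as they close: fully open they stand 13 mm farther back than shut.
Start: joints at [-71.448, 4.979, 10.078, 95.1, 0, 90], TCP at [0.175, -0.521, 0.248] pointing down, gripper open.
Joint ranges: [-179.16, 179.16], [-48.56, 103.87], [-65.8, 70.77], [-126.05, 130.52], [-82.76, 87.17], [-180, 180]. Speed limits (degrees/s): [127.2, 127.2, 147.25, 180, 180, 180].

### API

Orientations are given as [roll, pitch, yaw] about the fixed x, y, z axes, in that order (R = Rz(yaw) Ry(pitch) Rx(roll)).
In Python, from workcell import monitor, cams, order gives the robot as it stands. The module is installed in compiled form; this text tells all that it offers.
- The arm moves only by the shell command python3 -m handwheel 'ROWS' [OPENING] [FORCE]. ROWS is JSON, a list of rows, each a list of 6 numbers: the shift along the tool's x, y, z in m, then the turn, a rotation vector about the tool's x, y, z in degrees. In form: [[tx, ty, tz, wx, wy, wz], ...]. A call has exactly 8 rows; each row shifts and turns the commanded pose from where the row before left it, along the tool's axes as they then stand; what a row does not reach is not made up. A row lasts 1/12 s, in which the tool goes at most 41.7 mm and 7.16 degrees, less where a joint would pass 70% of its speed; a pose out of reach is approached as far as the arm can. A call is refused whole if a number of a shift passes 0.0417 or a number of a turn 7.16, either way. A call with a gripper value outside its range is refused whole. OPENING is the opening, from -1 (shut) to 1 (fully open), set as the call begins (- or left out, the last holds). The fingers move at their own pace and stop on an object; FORCE is the grip in N (left out, the last holds). Time passes only in rows, so rows that do not move let the fingers close, or fill a call up. It gives the time, the measured TCP pose, the force and the opening at its end, in the units of the state.
- monitor.get_obs(): the state, without advancing time (a new reading comes with each control period).
- cams.camera(name): name is "side" or "top" or "wrist"; returns a dict with "img" (384x512x3 uint8, red, green, blue), "depth" (384x512 float32, m along the optical axis (not along the pixel's ray), 0 where there is no reading), "fx", "fy", "cx", "cy" (pixels), "distortion" ([k1, k2, p1, p2, k3] as OpenCV has them; the pictures are not rectified), "rvec" (rotation vector, rad) and "tvec" (3), from world to camera coordinates, as OpenCV has them; the wrist camera has in their place "tool_from_camera" (4x4, takes a point from camera to tool coordinates, whose origin is the TCP and whose axes are the flange's). Camera axes: x right, y down, z forward; pixel columns grow to the right and rows downward; lengths in m; the calibration is good to about 2 mm. A picture is of the moment at which its call begins: read the wrist's pose just before it.
- order.job_done(): hands the job in, once; it reports no verdict.
The state is a dict: "time": time; "q": joint angles; "qd": joint speeds; "joint_efforts": joint torques, N m; "ee_pos": TCP position; "tcp_rot": TCP orientation; "wrist_force": force on the tool from outside, world axes, zero at the start; "torque": the same for the moment, N m; "opening": finger opening in m.
Only numpy, scipy, OpenCV 4.12 (cv2) and the standard library are available. Lean on these libraries where they do the work, as an engineer would, in place of code of your own. Each camera call takes 0.05 s, during which the arm holds its last target. There are 200 camera calls.

### The job

Fit the blue filter cartridge lying on the red mat into the open bay of the white air purifier: hook its yellow tongue under the purifier's yellow lip, then swing the cartridge gently down until it lies flat in the bay, without letting it drop. Then slide the orange latch fully over the cartridge's free edge to lock it in, let go, and leave the other things on the desk where they are.

Things in the scene. Friction and masses are not known exactly. Their poses are not given: they have to be found in the camera images.
- filter_grip (a point): Centre of the blue grip fin standing across the middle of the filter cartridge's top: fin 12 mm thick (own x), 64 mm long (own y), 40 mm high. The point is 20 mm above the frame's top, 44 mm above the underside, 92 mm from the tongue's tip, 68 mm from the free (+x) end. Axes: x from tongue to free end, z up through the fin.
- filter: Blue cartridge with white pleats, loose, about 220 g, lying flat on the 3 mm red mat, fin up. Frame 136 x 100 x 24 mm (own x, y, z). A yellow tongue 24 mm long, 80 mm wide, 6 mm thick sticks out of its -x end, flush with the underside; 160 mm long over all. Origin on the underside, right below filter_grip; same axes.
- filter_tip (a point): Middle of the tongue's leading edge, on the cartridge's underside: at (-92, 0, -44) mm from filter_grip in the cartridge's axes. Same axes.
- bay (a point): Open filter bay in the top of the white purifier. The point is on the bay's floor (50 mm above the desk), mid-width, at the foot of the end wall under the lip. x runs along the bay from the lip end to the latch end, z up. Bay 164 mm long, 106 wide, 22 deep; the seated frame stands 2 mm proud, axes parallel to the bay's, the tongue's tip at bay x = 0 to 4 mm.
- lip (a point): Middle of the lower edge of the fixed yellow lip, at (14, 0, 15) mm in the bay's axes. The lip overhangs the bay's whole width from x = 0 to 14 mm, its underside 15 mm and its top 20 mm above the floor; the tongue belongs in that gap. The opening is too short for the cartridge to go in flat: enter tongue end low, sloping 10 to 25 degrees. Same axes as the bay.
- purifier: White desktop air purifier lying flat, fixed to the desk, 278 x 170 mm, rim 72 mm above the desk. Origin at desk level, at (106, 0, -50) mm in the bay's axes; same axes.
- latch (a joint): Orange slide latch on the purifier's deck: 0 m open (starts at 0 to 0.005), 0.022 m fully closed, at its end stop. It slides level towards the lip (bay -x) and stays where left; friction 2.5 N. Plate 42 mm wide, 5 thick, underside 27 mm above the bay floor, front edge at bay x = 168 mm minus the joint value. It passes only over a cartridge lying flat.
- latch_knob (a point): Point in the latch's upright orange knob, which is 14 mm thick (along the slide), 32 mm wide and 32 mm high above the plate. The point is mid-thickness, mid-width, 21 mm above the plate's top, 11 mm below the knob's top; at bay x = 224 mm minus the joint value, 53 mm above the bay's floor. It moves with the latch. Same axes as the bay.
- stapler: Bystander, loose: blue and black stapler, 130 x 36 x 40 mm. Origin: centre of its underside. Leave it alone.
- mouse: Bystander, loose: black computer mouse, about 80 x 68 x 37 mm. Origin: centre of its underside. Leave it alone.
- clip_jar: Bystander, loose: small round jar with a red label, 56 mm across, 62 mm high. Origin: centre of its underside. Leave it alone.
- mug: Bystander, loose: white mug, 78 mm across plus its handle, 92 mm high. Origin: centre of its underside. Leave it alone.
- pen_tray: Bystander, loose: grey pen tray with pens, 170 x 60 x 22 mm. Origin: centre of its underside. Leave it alone.
- tape_dispenser: Bystander, loose: green tape dispenser, 130 x 50 x 70 mm. Origin: centre of its underside. Leave it alone.

How it is judged (in metres and radians):
On the way, in this order (a step that is already met when the one before it is completed fails the run):
1. the cartridge's tongue is under the lip, its tip within 10 mm of the bay's end wall, while its free end is still up (slope over 0.08 rad) (x of filter_tip in the frame of bay between -0.004 and 0.01 m and z of filter_tip in the frame of bay between -0.004 and 0.01 m and y of filter_tip in the frame of bay between -0.012 and 0.012 m and angle between filter_grip's own z axis and vertical between 0.08 and 0.7 rad), for 0.05 s.
2. the cartridge lies flat in the bay, tongue under the lip (x of filter_tip in the frame of bay between -0.004 and 0.009 m and z of filter_tip in the frame of bay between -0.004 and 0.005 m and y of filter_tip in the frame of bay between -0.008 and 0.008 m and angle between filter_grip's own z axis and vertical below 0.04 rad and angle between the x axis of filter_grip and the x axis of bay, either way round below 0.07 rad), for 0.1 s.
3. the latch is slid over the free edge (at least 17 of 22 mm) (all of step 2 and value of joint latch above 0.017 m), for 0.1 s.
At the end, for the whole second after the job is handed in: Cartridge at rest in the bay, flat within 0.04 rad, in line within 0.07 rad, tongue tip under the lip (-4 to 9 mm from the end wall, within 8 mm of the middle, at most 5 mm above the floor); latch closed by at least 17 of 22 mm; nothing held (all of step 3 and linear speed of filter below 0.02 m/s and contact force between the fingers and filter below 0.1 N); the robot touches nothing.
It fails at once if the hooked cartridge is dropped or slammed into the bay (turning faster than 2.5 rad/s) (x of filter_tip in the frame of bay between -0.004 and 0.01 m and z of filter_tip in the frame of bay between -0.004 and 0.01 m and y of filter_tip in the frame of bay between -0.012 and 0.012 m and angular speed of filter above 2.5 rad/s).
It fails at once if a bystander (stapler, mouse, jar, mug, pen tray, tape dispenser) is moved by more than 30 mm (distance of any of stapler, mouse, clip_jar, mug, pen_tray, tape_dispenser from where it was at the start of the episode above 0.03 m).
It also fails if it takes over 51 s, if anything falls off the work surface, if the arm or the gripper's body presses on something with over 40 N, if the wrist force passes 120 N, or if a joint passes its speed limit or range.

## Working session

There is one attempt and no reset: what is moved stays moved. The work goes in short steps, Python scripts to look and compute and a shell command to move; the robot and the scene stay as the last step left them, time stands still between calls to the robot, and variables do not carry over. Pictures are saved under pics/ and viewed, about 8 in all and at most 12, crops included, and the job is handed in when it is done.

```bash
mkdir -p pics; cat > h.py <<'E'
import numpy as np,cv2
from scipy.spatial.transform import Rotation as R
from workcell import monitor,cams,order
def cloud(c):
    h,w=c['depth'].shape
    v,u=np.mgrid[0:h,0:w]
    K=np.array([[c['fx'],0,c['cx']],[0,c['fy'],c['cy']],[0,0,1.]])
    p=cv2.undistortPoints(np.stack([u,v],-1).reshape(-1,1,2).astype(np.float64),K,np.array(c['distortion'],float)).reshape(h,w,2)
    d=c['depth'].astype(float)
    P=np.dstack([p*d[...,None],d])
    if 'rvec' in c:
        Rm=cv2.Rodrigues(np.array(c['rvec'],float))[0]
        return (P-np.array(c['tvec']).reshape(3))@Rm
    return P
E
python3 - <<'E'
from h import *
print(monitor.get_obs())
ims=[]
for n in('top','side'):
    c=cams.camera(n); np.save(f'pics/{n}0.npy',np.dstack([c['img'],cloud(c)])); cv2.imwrite(f'pics/{n}0.png',cv2.resize(c['img'][...,::-1],(800,600)))
    print(n,c['fx'],c['rvec'],c['tvec'])
E
```

```text
{'time': 0.0, 'q': array([-7.14468139e+01,  5.00944287e+00,  1.00339137e+01,  9.50990394e+01,
       -1.41022912e-03,  8.99984852e+01]), 'qd': array([-0.01731122, -0.0100961 ,  0.05407414,  0.11965996, -0.09268661,
        0.03400288]), 'joint_efforts': array([ 2.94137899e-03, -5.20390785e+01,  4.64808333e+01,  1.62711809e-02,
        3.01927366e-05,  1.83520228e-05]), 'ee_pos': array([ 0.17492899, -0.52122001,  0.24759411]), 'tcp_rot': array([-1.79925431e+02,  1.40825650e-03,  1.85547027e+01]), 'wrist_force': array([0.45888799, 0.24693812, 0.48896749]), 'torque': array([ 0.03580427,  0.0156819 , -0.00929135]), 'opening': 0.0852712382379515}
top 419.0034845169868 [ 2.14449121 -2.14812709  0.14639038] [0.02256611 0.55300923 1.42797507]
side 446.6395530061499 [ 0.24019059 -2.69169574  1.37933546] [0.55413985 0.09291451 1.30214132]
```

View pics/top0.png

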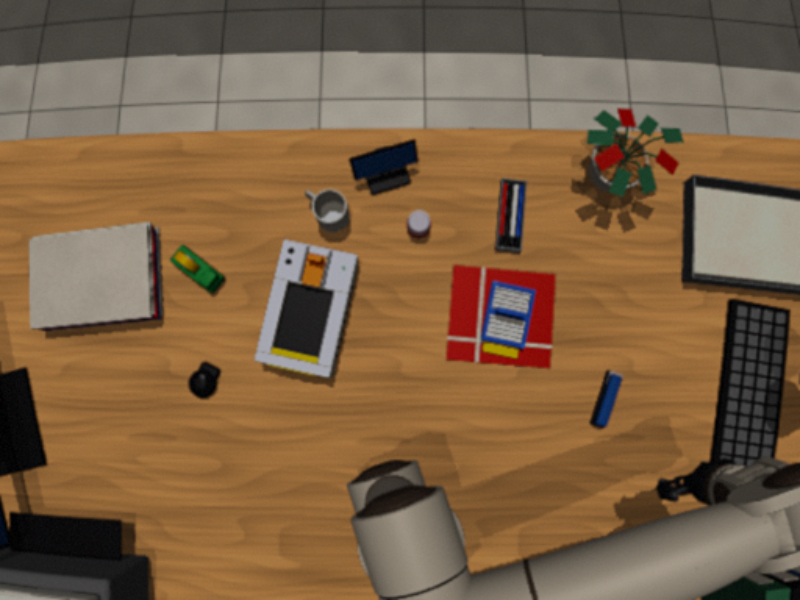

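View pics/side0.png

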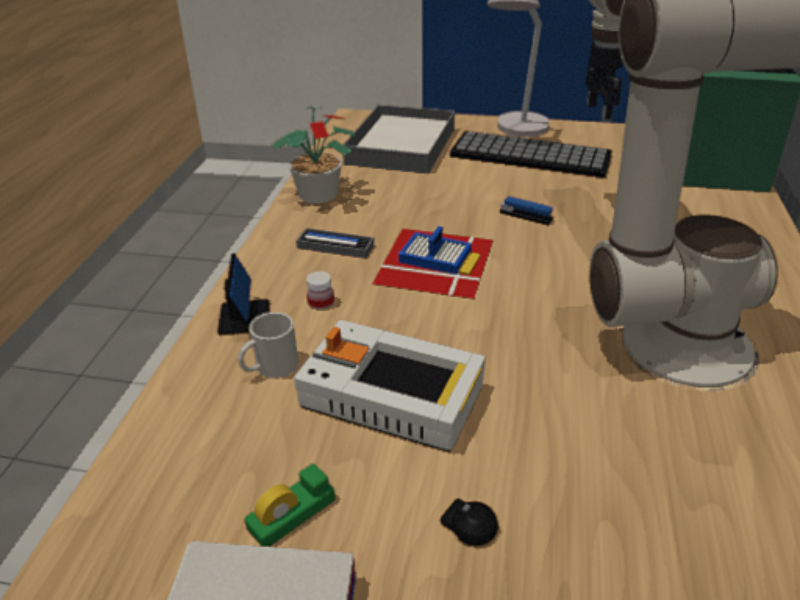

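The top view shows the purifier (px 308,308 of 800x600) and the cartridge on the mat (510,318). Both have their lip/tongue end towards the robot, and the side view agrees. Next I'll measure their poses.

```bash
cat > m.py <<'E'
from h import *
def rect(p):
    (c,s,a)=cv2.minAreaRect((p[:,:2]*1000).astype(np.float32)); return np.round(c,1),np.round(s,1),round(a,1)
for n in('top','side'):
    D=np.load(f'pics/{n}0.npy'); im=D[...,:3].astype(np.uint8); P=D[...,3:]
    hsv=cv2.cvtColor(im,cv2.COLOR_RGB2HSV); H,S,V=[hsv[...,i].astype(int) for i in range(3)]
    x,y,z=P[...,0],P[...,1],P[...,2]
    print(n,'ranges',np.round([np.percentile(z[z<.5],5)],3))
    fil=(x>.2)&(x<.65)&(y>-.33)&(y<-.02)
    pur=(x>.25)&(x<.65)&(y>.05)&(y<.35)
    blue=(H>100)&(H<130)&(S>110)
    yel=(H>20)&(H<34)&(S>150)
    org=(H>8)&(H<19)&(S>180)
    def rep(k,m):
        if m.sum()<5: print(k,'none');return
        p=P[m]; print(k,m.sum(),*rect(p),'z',np.round(np.percentile(p[:,2],[2,25,50,75,98])*1000,1),'mean',np.round(p.mean(0)*1000,1))
    red=((H<6)|(H>174))&(S>150)
    rep('mat',fil&red&(z<.012))
    rep('frame',fil&blue&(z>.02)&(z<.036)); rep('frame+pleats',fil&(z>.018)&(z<.036)&((x>.3)))
    rep('fin',fil&(z>.045)&(z<.09)); rep('tongue',fil&yel)
    rep('rim',pur&(z>.066)&(z<.077)&(S<60)); rep('allrim',pur&(z>.06)&(z<.078));rep('lip',pur&yel&(z>.06)); rep('org',pur&org&(z>.07)); rep('knob',pur&org&(z>.09)); rep('knobtop',pur&org&(z>.108))
    rep('black',pur&(z>.04)&(z<.057)&(V<70))
E
python3 m.py
```

```text
top ranges [-0.756]
mat 2205 [ 509.5 -209.5] [236.1 217.3] 85.1 z [-3.2  1.3  3.3  5.5  9.7] mean [ 513.7 -203.9    3.3]
frame 300 [ 510.6 -221.6] [ 99.9 135.9] 77.2 z [21.5 25.3 27.2 29.5 33.8] mean [ 509.7 -219.1   27.4]
frame+pleats 893 [ 504.6 -219.5] [102.  152.6] 77.4 z [18.5 22.1 25.1 27.7 33.2] mean [ 511.4 -220.5   25.1]
fin 82 [ 511.7 -221. ] [64.7 12.5] 77.4 z [50.1 63.4 65.9 68.4 72.8] mean [ 511.  -220.    64.6]
tongue 140 [ 432.9 -204.1] [78.4 22. ] 76.6 z [ 2.2  6.8  9.2 11.9 16. ] mean [ 432.6 -204.2    9.3]
rim 1852 [522.5 229.3] [171.7 277.1] 77.6 z [66.7 70.  71.8 73.7 76.5] mean [520.4 224.9  71.8]
allrim 2234 [522.1 230. ] [172.9 281.8] 77.5 z [64.6 69.6 71.6 73.7 77.3] mean [514.4 227.5  71.5]
lip 118 [405.  256.9] [102.1  40.4] 78.2 z [64.6 68.4 69.9 71.6 74.7] mean [416.8 253.4  69.8]
org 219 [602.6 212.9] [41.4 63.4] 77.1 z [ 75.7  80.6  82.9  87.2 115.9] mean [602.1 212.   87.5]
knob 45 [623.1 205.6] [28.7 27.3] 33.9 z [ 91.1 105.4 112.3 114.3 118.5] mean [622.7 205.7 109.5]
knobtop 33 [624.2 206.3] [29.3 11.3] 81.4 z [110.7 111.8 113.6 115.4 118.5] mean [62
[... 625 characters left out ...]
 -202.     8.8]
rim 2441 [522.4 231.3] [176.  276.7] 78.0 z [67.  70.3 71.5 72.6 74.8] mean [513.6 243.   71.4]
allrim 2982 [521.2 232.3] [176.1 278.4] 78.5 z [61.  69.6 71.2 72.4 75.1] mean [506.2 246.1  70.5]
lip 179 [404.8 255. ] [104.1  40.6] 78.4 z [66.5 68.5 69.6 70.5 72.6] mean [411.9 255.7  69.5]
org 287 [602.8 211.9] [44.4 66.4] 75.6 z [ 79.   81.3  82.8  85.9 115.3] mean [605.7 216.4  88.1]
knob 61 [625.9 212.2] [28.9 11.2] 80.2 z [ 93.1 105.5 112.2 113.7 116.1] mean [625.6 215.6 109. ]
knobtop 43 [625.9 211.9] [28.2 11.1] 79.7 z [108.3 111.9 113.5 114.  116.2] mean [625.4 212.3 113. ]
black 1182 [515.5 249.3] [146.  162.8] 76.3 z [44.2 48.7 49.7 50.8 53.1] mean [500.  227.7  49.6]
```

```bash
cat > m2.py <<'E'
from h import *
t=np.radians(-12.4);ex=np.array([np.cos(t),np.sin(t)]);ey=np.array([-np.sin(t),np.cos(t)])
o=np.array([.5224,.2302])-.106*ex
for n in('top','side'):
    D=np.load(f'pics/{n}0.npy'); im=D[...,:3].astype(np.uint8); P=D[...,3:]
    hsv=cv2.cvtColor(im,cv2.COLOR_RGB2HSV); H,S,V=[hsv[...,i].astype(int) for i in range(3)]
    q=P[...,:2]-o; bx=q@ex*1000; by=q@ey*1000; z=P[...,2]*1000
    def rep(k,m): print(n,k,m.sum(),'bx',np.round(np.percentile(bx[m],[1,5,50,95,99]),1),'by',np.round(np.percentile(by[m],[1,5,50,95,99]),1),'z',np.round(np.median(z[m]),1))
    yel=(H>20)&(H<34)&(S>150);org=(H>8)&(H<19)&(S>180)
    inb=(abs(by)<95)&(bx>-60)&(bx<270)
    rep('all',inb&(z>65)&(z<78)); rep('yel',inb&yel&(z>60)); rep('plate',inb&org&(z>76)&(z<87)); rep('knob',inb&org&(z>108))
    rep('floor',inb&(z>44)&(z<55)&(abs(by)<48)&(bx>-20)&(bx<190))
E
python3 m2.py
```

```text
top all 2306 bx [-32.3 -25.9 115.5 236.8 244.6] by [-85.5 -81.9  -6.1  79.9  84.4] z 71.7
top yel 118 bx [-34.5  -7.1  -1.    5.    5.7] by [-49.1 -45.4  -0.6  45.5  50.1] z 69.9
top plate 153 bx [156.9 159.4 180.5 205.3 214.4] by [-19.9 -18.1  -0.7  18.7  20.9] z 82.0
top knob 33 bx [204.7 205.6 210.6 215.9 216.3] by [-16.2 -15.1  -1.3  11.9  13.1] z 113.6
top floor 1085 bx [  8.   13.5  81.7 149.  155.5] by [-47.  -43.   -0.4  43.1  46.8] z 50.0
side all 2904 bx [-32.6 -27.4  94.7 231.5 242.5] by [-82.2 -77.3  31.4  84.6  86.9] z 71.3
side yel 179 bx [-34.2 -34.   -2.5   5.4   5.8] by [-50.2 -45.6   2.5  46.5  50.3] z 69.6
side plate 218 bx [156.4 158.1 183.4 210.2 218.9] by [-20.  -16.9   4.1  20.1  21. ] z 82.2
side knob 43 bx [205.3 205.7 210.6 216.2 216.6] by [-9.8 -8.   4.4 16.7 18.2] z 113.5
side floor 1164 bx [ 14.5  20.3  83.8 151.2 156.9] by [-47.3 -43.7  -5.5  30.2  33.5] z 49.9
```

```bash
cat > plan.py <<'E'
from h import *
def row(p,rot,n,cur=None):
    """constant row which, repeated n times, brings the tool from cur (default: measured) to (p,rot)"""
    if cur is None:
        s=monitor.get_obs(); cur=(s['ee_pos'],R.from_euler('xyz',s['tcp_rot'],degrees=True))
    w=(cur[1].inv()*rot).as_rotvec()/n
    M=sum((R.from_rotvec(w*k).as_matrix() for k in range(n)),np.zeros((3,3)))
    t=np.linalg.solve(M,cur[1].inv().apply(np.array(p)-cur[0]))
    print(n,'rows of',[*np.round(t,5).tolist(),*np.round(np.degrees(w),3).tolist()])
    return p,rot
def down(yaw): return R.from_euler('xyz',[180,0,yaw],degrees=True)
YB=-12.4
B=np.array([.4111,.2547,.050]); RB=R.from_euler('z',YB,degrees=True)
def hold(tx,tz,th,ty=0.,g=(.092,0,.045)):
    """tool pose for tip at bay (tx,ty,tz) m, slope th deg"""
    Rc=RB*R.from_euler('y',-th,degrees=True)
    return B+RB.apply([tx,ty,tz])+Rc.apply(g), Rc*R.from_euler('xyz',[180,0,90],degrees=True)
E
python3 -c "
from plan import *
c=row([.5113,-.2208,.13],down(77.4),16)
row([.5113,-.2208,.048],down(77.4),8,c)"
```

```text
16 rows of [0.02937, 0.00225, 0.00736, -0.004, -0.002, -3.678]
8 rows of [0.0, -0.0, 0.01025, 0.0, 0.0, 0.0]
```

```bash
python3 -m handwheel '[[0.0294,0.0022,0.0074,0,0,-3.68],[0.0294,0.0022,0.0074,0,0,-3.68],[0.0294,0.0022,0.0074,0,0,-3.68],[0.0294,0.0022,0.0074,0,0,-3.68],[0.0294,0.0022,0.0074,0,0,-3.68],[0.0294,0.0022,0.0074,0,0,-3.68],[0.0294,0.0022,0.0074,0,0,-3.68],[0.0294,0.0022,0.0074,0,0,-3.68]]' 1 60
python3 -m handwheel '[[0.0294,0.0022,0.0074,0,0,-3.68],[0.0294,0.0022,0.0074,0,0,-3.68],[0.0294,0.0022,0.0074,0,0,-3.68],[0.0294,0.0022,0.0074,0,0,-3.68],[0.0294,0.0022,0.0074,0,0,-3.68],[0.0294,0.0022,0.0074,0,0,-3.68],[0.0294,0.0022,0.0074,0,0,-3.68],[0.0294,0.0022,0.0074,0,0,-3.68]]'
python3 - <<'E'
from plan import *
s=monitor.get_obs();print(s['ee_pos'],s['tcp_rot'])
c=cams.camera('wrist'); T=np.array(c['tool_from_camera']); print(T.round(3))
cv2.imwrite('pics/w1.png',c['img'][...,::-1])
P=cloud(c); rot=R.from_euler('xyz',s['tcp_rot'],degrees=True)
W=(P.reshape(-1,3)@T[:3,:3].T+T[:3,3]); W=(rot.apply(W)+s['ee_pos']).reshape(P.shape)
np.save('pics/w1.npy',np.dstack([c['img'],W]))
hsv=cv2.cvtColor(c['img'],cv2.COLOR_RGB2HSV); H,S=hsv[...,0].astype(int),hsv[...,1].astype(int)
for k,m in(('fin',(H>100)&(H<130)&(S>110)&(W[...,2]>.055)&(W[...,2]<.075)),('tongue',(H>20)&(H<34)&(S>150)&(W[...,2]<.03)),('frame',(H>100)&(H<130)&(S>110)&(W[...,2]<.035)&(W[...,2]>.02))):
    m&=(c['depth']>0)
    if m.sum()>5: print(k,m.sum(),cv2.minAreaRect((W[m][:,:2]*1000).astype(np.float32)),np.median(W[m][:,2]))
row([.5113,-.2208,.048],down(77.4),8)
E
```

```text
time: 0.77
ee_pos: [0.3837, -0.414, 0.1882]
tcp_rot: [-180.0, -0.0, 48.2]
wrist_force: [-0.4, 0.5, -1.2]
opening: 0.0858
time: 1.43
ee_pos: [0.5115, -0.2188, 0.129]
tcp_rot: [-180.0, -0.0, 77.6]
wrist_force: [1.1, 0.6, -0.3]
opening: 0.0855
[ 0.51148155 -0.21876417  0.12902637] [-1.79961245e+02 -7.85633033e-03  7.76154512e+01]
[[ 0.001 -0.963 -0.27   0.07 ]
 [ 1.     0.001 -0.    -0.   ]
 [ 0.    -0.27   0.963 -0.125]
 [ 0.     0.     0.     1.   ]]
fin 1048 ((513.9596557617188, -217.04266357421875), (58.80693817138672, 11.638609886169434), 77.82595825195312) 0.06632953835738868
tongue 844 ((451.20172119140625, -246.4249725341797), (455.9318542480469, 171.146728515625), 21.82352638244629) 0.008456350893263236
frame 4062 ((513.7557983398438, -218.0537109375), (96.88166046142578, 134.92837524414062), 77.66716766357422) 0.02638457500879548
8 rows of [-0.00078, 6e-05, 0.00994, -0.017, -0.018, 0.078]
```

View pics/w1.png

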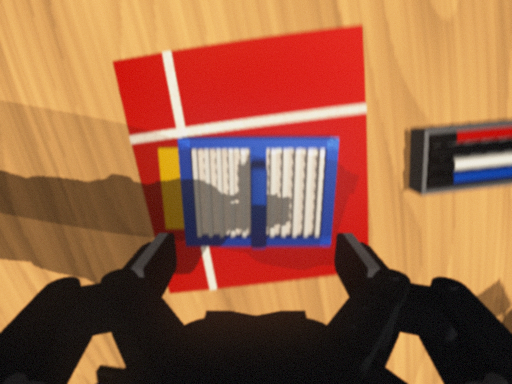

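The wrist view shows the fin centred between the open fingers (col 258), in line with the jaws. I'll descend and grip.

```bash
python3 -m handwheel '[[0.0001,0.0001,0.0102,0,0,0],[0.0001,0.0001,0.0102,0,0,0],[0.0001,0.0001,0.0102,0,0,0],[0.0001,0.0001,0.0102,0,0,0],[0.0001,0.0001,0.0102,0,0,0],[0.0001,0.0001,0.0102,0,0,0],[0.0001,0.0001,0.0102,0,0,0],[0.0001,0.0001,0.0102,0,0,0]]'
python3 -m handwheel '[[0,0,0,0,0,0],[0,0,0,0,0,0],[0,0,0,0,0,0],[0,0,0,0,0,0],[0,0,0,0,0,0],[0,0,0,0,0,0],[0,0,0,0,0,0],[0,0,0,0,0,0]]' -1 60
python3 - <<'E'
from plan import *
s=monitor.get_obs();print(s['ee_pos'],s['tcp_rot'],s['wrist_force'],s['opening'])
E
```

```text
time: 2.15
ee_pos: [0.5118, -0.2198, 0.0472]
tcp_rot: [-180.0, -0.0, 77.4]
wrist_force: [-0.1, -0.2, -0.0]
opening: 0.0858
time: 2.82
ee_pos: [0.5124, -0.2197, 0.049]
tcp_rot: [179.9, 0.0, 77.4]
wrist_force: [0.0, 0.0, 4.4]
opening: 0.0112
[ 0.51244651 -0.21969873  0.04899332] [1.79926691e+02 9.75164149e-03 7.74370619e+01] [4.05569868e-03 4.99610131e-02 4.40701346e+00] 0.011206042435390605
```

```bash
python3 -m handwheel '[[0,0,-0.005,0,0,0],[0,0,-0.015,0,0,0],[0,0,-0.02,0,0,0],[0,0,-0.02,0,0,0],[0,0,-0.02,0,0,0],[0,0,-0.02,0,0,0],[0,0,-0.02,0,0,0],[0,0,-0.01,0,0,0]]'
python3 - <<'E'
from plan import *
s=monitor.get_obs();print(s['ee_pos'],s['tcp_rot'],s['wrist_force'],s['opening'])
g=(.092,0,.046)
p,r=hold(.026,.06,15,g=g); print(p,r.as_euler('xyz',degrees=True))
row(p,r,24)
E
```

```text
time: 3.48
ee_pos: [0.5123, -0.2197, 0.1807]
tcp_rot: [179.9, 0.0, 77.4]
wrist_force: [0.7, 0.2, -2.1]
opening: 0.012
[ 0.51231079 -0.21972552  0.18073298] [1.79886763e+02 2.24673496e-02 7.74278570e+01] [ 0.68324841  0.1785406  -2.14401984] 0.01196030014524618
[0.51165769 0.23259096 0.17824394] [ 1.65000000e+02 -1.27222187e-14  7.76000000e+01]
24 rows of [0.01839, -0.00409, -0.00042, -0.62, 0.002, -0.007]
```

```bash
python3 -m handwheel '[[0.008,-0.002,-0.0004,0,0,0],[0.0184,-0.0041,-0.0004,-0.6,0,0],[0.0184,-0.0041,-0.0004,-0.6,0,0],[0.0184,-0.0041,-0.0004,-0.6,0,0],[0.0184,-0.0041,-0.0004,-0.6,0,0],[0.0184,-0.0041,-0.0004,-0.6,0,0],[0.0184,-0.0041,-0.0004,-0.6,0,0],[0.0184,-0.0041,-0.0004,-0.6,0,0]]'
python3 -m handwheel '[[0.0184,-0.0041,-0.0004,-0.6,0,0],[0.0184,-0.0041,-0.0004,-0.6,0,0],[0.0184,-0.0041,-0.0004,-0.6,0,0],[0.0184,-0.0041,-0.0004,-0.6,0,0],[0.0184,-0.0041,-0.0004,-0.6,0,0],[0.0184,-0.0041,-0.0004,-0.6,0,0],[0.0184,-0.0041,-0.0004,-0.6,0,0],[0.0184,-0.0041,-0.0004,-0.6,0,0]]'
python3 -c "
from plan import *
p,r=hold(.026,.06,15,g=(.092,0,.046))
row(p,r,8)"
```

```text
time: 4.15
ee_pos: [0.5109, -0.0779, 0.1789]
tcp_rot: [175.9, -0.0, 77.4]
wrist_force: [0.6, 0.5, -1.8]
opening: 0.0112
time: 4.82
ee_pos: [0.5106, 0.0728, 0.1784]
tcp_rot: [171.1, 0.0, 77.4]
wrist_force: [0.2, -1.0, -2.0]
opening: 0.0112
8 rows of [0.01953, -0.00411, -0.00082, -0.762, 0.008, -0.018]
```

```bash
python3 -m handwheel '[[0.0192,-0.0041,-0.0008,-0.75,0,0],[0.0192,-0.0041,-0.0008,-0.75,0,0],[0.0192,-0.0041,-0.0008,-0.75,0,0],[0.0192,-0.0041,-0.0008,-0.75,0,0],[0.0192,-0.0041,-0.0008,-0.75,0,0],[0.0192,-0.0041,-0.0008,-0.75,0,0],[0.0192,-0.0041,-0.0008,-0.75,0,0],[0.0192,-0.0041,-0.0008,-0.75,0,0]]'
cat > chk.py <<'E'
import sys
from plan import *
from scipy.optimize import least_squares
tag=sys.argv[1]
ims=[]
for n in('top','side'):
    s=monitor.get_obs(); c=cams.camera(n); P=cloud(c)
    np.save(f'pics/{n}{tag}.npy',np.dstack([c['img'],P]))
    hsv=cv2.cvtColor(c['img'],cv2.COLOR_RGB2HSV); H,S,V=[hsv[...,i].astype(int) for i in range(3)]
    b=RB.inv().apply((P-B).reshape(-1,3)).reshape(P.shape)*1000
    inb=(abs(b[...,1])<75)&(b[...,0]>-45)&(b[...,0]<210)
    yel=(H>20)&(H<34)&(S>150)&inb; blue=(H>100)&(H<130)&(S>110)&inb
    for k,m in(('yel',yel),('blue',blue)):
        if m.sum()>5: print(n,k,m.sum(),*[np.round(np.percentile(b[m][:,i],[2,10,50,90,98]),1) for i in range(3)])
    v,u=np.where(blue); 
    if len(u):
        a=c['img'][max(0,v.min()-45):v.max()+45,max(0,u.min()-50):u.max()+50,::-1]
        ims.append(cv2.resize(a,(400,int(a.shape[0]*400/a.shape[1])),interpolation=cv2.INTER_CUBIC))
h=min(600,max(i.shape[0] for i in ims)); ims=[cv2.copyMakeBorder(i[:h],0,h-min(h,i.shape[0]),0,0,0) for i in ims]
cv2.imwrite(f'pics/chk{tag}.png',np.hstack(ims))
s=monitor.get_obs(); print(s['time'],s['ee_pos'],s['tcp_rot'],s['wrist_force'],s['opening'])
E
python3 chk.py 1
```

```text
time: 5.48
ee_pos: [0.5113, 0.2298, 0.178]
tcp_rot: [165.1, 0.1, 77.4]
wrist_force: [0.4, 0.2, -2.5]
opening: 0.0114
top yel 81 [ 1.3  5.7 27.  37.8 40.6] [-48.4 -45.6 -35.3 -21.4 -15.7] [-4.1  3.6 64.9 71.6 73.2]
top blue 369 [ 44.6  51.5 117.5 170.6 174. ] [-56.4 -55.6 -38.6  35.4  40.8] [1.000e-01 8.710e+01 1.161e+02 1.431e+02 2.585e+02]
side yel 417 [-25.8   1.9  26.4  43.   47.2] [-46.7 -35.1   2.   36.5  44.5] [-1.  17.  64.5 70.1 72.2]
side blue 979 [ 41.1  47.2 100.3 165.7 171.5] [-47.4 -29.4  38.7  48.3  49.8] [ -1.3  76.1 101.  142.2 161.5]
5.5833 [0.51107861 0.23098506 0.17768169] [1.65118321e+02 5.36411139e-02 7.75989703e+01] [-0.50512302 -1.48584339 -1.54450987] 0.01120221945725523
```

View pics/chk1.png

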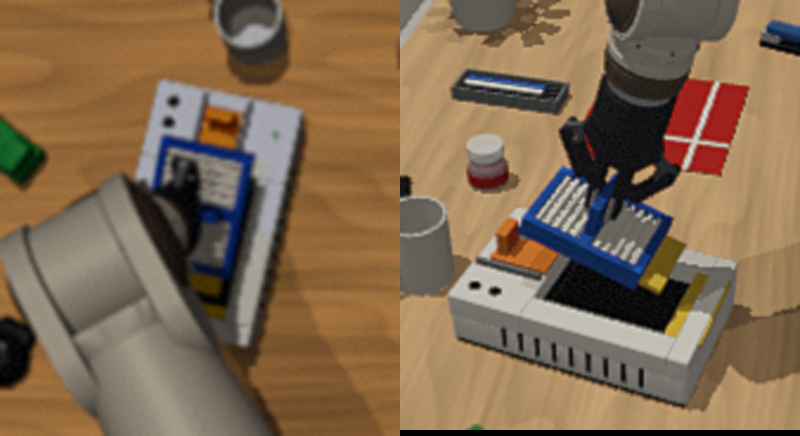

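Held sloping about 15° above the bay: top crop frame px 160-250 x 140-300, tongue nearest the lip in the side crop. I'll check the lateral offset from the saved clouds.

```bash
cat > fit.py <<'E'
import sys
from plan import *
tag=sys.argv[1]; s=monitor.get_obs(); p=s['ee_pos']; r=R.from_euler('xyz',s['tcp_rot'],degrees=True)
Rc=r*R.from_euler('xyz',[180,0,90],degrees=True).inv()
o=p-Rc.apply([0,0,.046])   # expected filter origin (underside below fin)
print('expected tip in bay mm',np.round(RB.inv().apply(o+Rc.apply([-.092,0,0])-B)*1000,1),'axes rel. bay',np.round((RB.inv()*Rc).as_euler('xyz',degrees=True),2))
for n in('top','side'):
    D=np.load(f'pics/{n}{tag}.npy'); im=D[...,:3].astype(np.uint8); W=D[...,3:]
    hsv=cv2.cvtColor(im,cv2.COLOR_RGB2HSV); H,S,V=[hsv[...,i].astype(int) for i in range(3)]
    q=Rc.inv().apply((W-o).reshape(-1,3)).reshape(W.shape)*1000
    blue=(H>100)&(H<130)&(S>110)
    for k,m in (('topface',blue&(abs(q[...,2]-24)<4)&(abs(q[...,0])<80)&(abs(q[...,1])<65)),('fin',blue&(q[...,2]>38)&(q[...,2]<70)&(abs(q[...,0])<25)&(abs(q[...,1])<45)),('left',blue&(abs(q[...,1]-50)<7)&(q[...,2]>4)&(q[...,2]<20)&(abs(q[...,0])<75)),('right',blue&(abs(q[...,1]+50)<9)&(q[...,2]>4)&(q[...,2]<20)&(abs(q[...,0])<75)),
      ('tongue',(H>20)&(H<34)&(S>150)&(abs(q[...,2]-3)<9)&(q[...,0]<-60)&(q[...,0]>-100))):
        if m.sum()>8: print(n,k,m.sum(),*[np.round(np.percentile(q[m][:,i],[1,5,50,95,99]),1) for i in range(3)])
    m=inb=(np.abs(W[...,2]-.0245)>9)
E
python3 fit.py 1
```

```text
expected tip in bay mm [25.6 -1.8 59.6] axes rel. bay [-6.000e-02 -1.488e+01  1.000e-02]
top topface 225 [-66.  -62.8  30.3  66.8  67.9] [-54.7 -53.8 -38.4  41.3  43.7] [20.3 20.9 24.2 27.4 27.9]
top fin 35 [-5.5 -4.3  3.9  6.6  7.2] [-36.8 -36.3 -27.2 -18.  -16.4] [38.8 41.8 62.4 67.7 69. ]
top right 29 [-64.9 -60.2 -16.1  59.7  67.4] [-55.1 -55.  -54.2 -47.6 -42.9] [ 4.5  5.6 16.8 19.6 19.8]
top tongue 45 [-91.6 -90.9 -82.6 -75.2 -74.8] [-44.  -42.7 -30.  -14.5 -12.1] [ 1.1  1.7  6.8 10.3 11.5]
side topface 447 [-68.4 -66.8  -6.2  64.2  65.8] [-48.  -45.4  34.8  50.2  51.7] [20.3 20.7 23.6 26.2 27.3]
side fin 107 [-6.8 -6.5 -1.1  4.5  5.5] [-23.9 -11.9  20.2  32.8  33.9] [39.8 42.  62.8 65.2 65.9]
side left 246 [-67.2 -61.5  -1.8  59.4  64.5] [46.  46.8 49.3 51.5 52.4] [ 4.1  5.  12.  18.9 19.4]
side tongue 219 [-92.1 -91.2 -80.6 -70.  -69.4] [-38.5 -34.4   7.3  39.2  40.5] [0.  2.4 5.9 8.5 9.1]
```

```bash
python3 -c "
from plan import *
g=(.092,0,.046)
c=hold(.026,.004,15,.0012,g); row(*c,8); c2=hold(.012,.003,15,.0012,g); row(*c2,8,c)"
```

```text
8 rows of [0.00037, -0.00176, 0.0067, -0.015, 0.007, 0.002]
8 rows of [0.0, -0.00172, -0.00033, 0.0, 0.0, 0.0]
```

```bash
python3 -m handwheel '[[0.0004,-0.0018,0.0067,0,0,0],[0.0004,-0.0018,0.0067,0,0,0],[0.0004,-0.0018,0.0067,0,0,0],[0.0004,-0.0018,0.0067,0,0,0],[0.0004,-0.0018,0.0067,0,0,0],[0.0004,-0.0018,0.0067,0,0,0],[0.0004,-0.0018,0.0067,0,0,0],[0.0004,-0.0018,0.0067,0,0,0]]'
python3 chk.py 2; python3 fit.py 2;python3 -c "
from plan import *
g=(.092,0,.046)
c2=hold(.010,.003,15,.0012,g); row(*c2,8)"
```

```text
time: 6.25
ee_pos: [0.5132, 0.2317, 0.1236]
tcp_rot: [165.0, -0.0, 77.4]
wrist_force: [0.0, -0.4, -2.9]
opening: 0.0113
top yel 62 [ 3.2  7.2 30.3 39.9 41.8] [-49.3 -45.1 -35.6 -19.7 -16.8] [-2.8  8.7 15.  22.  26.1]
top blue 309 [ 46.   56.8 123.1 172.4 175.3] [-54.  -52.2 -34.5  39.5  44.8] [ 32.6  39.5  63.6  89.5 211.6]
side yel 412 [-25.9   1.8  26.5  43.3  46.9] [-46.5 -35.1   1.3  35.3  46.7] [-1.2  9.  15.  20.4 22.2]
side blue 864 [ 44.   49.3 102.6 167.5 173.1] [-47.6 -22.8  40.   47.7  49.1] [  1.1  27.4  46.4  86.3 109. ]
6.35 [0.51265234 0.23165153 0.12280914] [1.65082173e+02 4.82927060e-02 7.74329364e+01] [ 0.2434628   0.21414484 -2.43333264] 0.011637098171577933
expected tip in bay mm [27.1 -0.5  4.7] axes rel. bay [ -0.05 -14.92  -0.15]
top topface 195 [-66.1 -62.5  24.1  67.1  68.3] [-53.  -52.5 -40.2  44.4  46.3] [20.3 20.7 24.1 27.2 27.7]
top fin 30 [-5.2 -4.3  3.8  6.9  7.4] [-34.9 -34.9 -26.7 -18.  -14.9] [38.7 39.9 62.  66.7 68.4]
top right 14 [-35.  -30.5  15.9  41.6  43.6] [-53.5 -53.4 -52.9 -43.5 -43.5] [ 7.5  9.3 18.4 19.8 20. ]
top tongue 38 [-94.5 -90.4 -82.9 -75.4 -75.2] [-43.  -42.7 -29.6 -16.4 -15.3] [-0.6  2.6  6.5 10.3 10.8]
side topface 393 [-68.4 -66.8  -6.8  64.2  65.8] [-50.1 -46.5  31.7  48.1  49.4] [20.2 20.8 23.1 25.9 26.8]
side fin 101 [-6.6 -6.4 -0.5  5.1  5.8] [-23.3 -15.8  18.2  30.2  32.1] [40.3 41.9 61.6 65.3 66.3]
side left 228 [-66.9 -61.3  -2.2  59.5  64.4] [44.7 45.3 47.5 49.8 50.7] [ 4.3  5.2 12.5 19.3 19.9]
side tongue 235 [-98.9 -97.5 -82.1 -70.6 -69.5] [-41.3 -36.7   2.5  36.3  39. ] [-5.5 -2.   4.9  7.6  8.6]
8 rows of [0.00023, -0.00212, -0.00037, -0.01, 0.011, -0.019]
```

View pics/chk2.png

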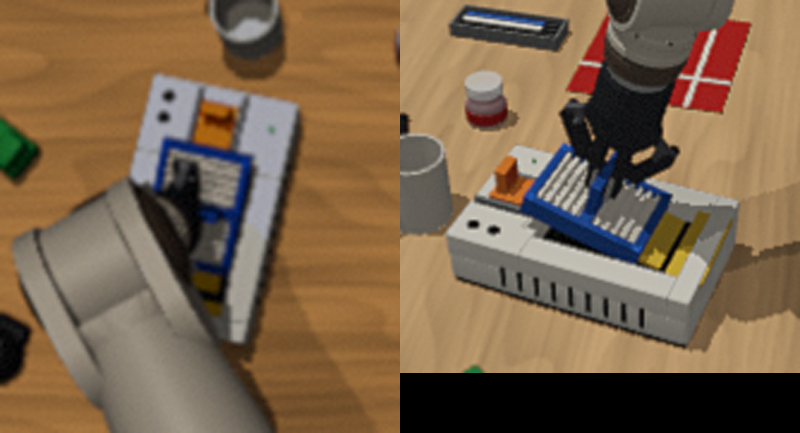

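Tongue is low in front of the lip (side crop 665,250) and the free end is clear of the latch. I'll slide it in and correct about 2 mm sideways.

```bash
python3 -m handwheel '[[0.0005,-0.0021,-0.0004,0,0,0],[0.0005,-0.0021,-0.0004,0,0,0],[0.0005,-0.0021,-0.0004,0,0,0],[0.0005,-0.0021,-0.0004,0,0,0],[0.0005,-0.0021,-0.0004,0,0,0],[0.0005,-0.0021,-0.0004,0,0,0],[0.0005,-0.0021,-0.0004,0,0,0],[0.0005,-0.0021,-0.0004,0,0,-0.1]]'
python3 chk.py 3; python3 fit.py 3
```

```text
time: 7.02
ee_pos: [0.4971, 0.2395, 0.1231]
tcp_rot: [165.0, 0.0, 77.5]
wrist_force: [0.0, 0.9, -1.6]
opening: 0.0113
top yel 71 [ 1.   3.1 12.3 21.2 23.5] [-47.1 -42.9 -28.4 -13.7  -9.9] [ 5.7 11.5 18.3 23.1 25.6]
top blue 349 [ 29.3  38.7 105.2 155.1 158. ] [-49.9 -49.1 -31.6  42.9  48.9] [ 26.7  36.5  61.7  88.  207.1]
side yel 310 [-26.2 -24.   11.9  27.5  30.1] [-46.5 -34.6   4.9  39.5  46.9] [11.2 12.9 17.7 21.1 22.4]
side blue 871 [ 26.9  32.   86.1 151.2 155.8] [-43.6 -19.7  43.6  52.2  53.4] [ 22.3  31.8  48.9  89.2 131.4]
7.1167 [0.49701115 0.239596   0.12301585] [1.65008802e+02 3.05893884e-02 7.75553810e+01] [-0.04008227 -0.15462547 -1.57593062] 0.011249242218379762
expected tip in bay mm [10.2  3.7  4.8] axes rel. bay [ -0.03 -14.99  -0.04]
top topface 214 [-64.9 -62.7  26.1  67.1  68. ] [-53.5 -52.6 -38.9  43.7  45.4] [20.3 20.8 24.2 27.4 27.9]
top fin 32 [-4.6 -4.4  2.8  6.1  6.6] [-35.2 -35.1 -26.4 -16.9 -14.3] [41.9 46.1 62.  65.8 67.4]
top right 34 [-59.4 -53.1   8.4  59.6  61.9] [-54.3 -54.  -53.3 -45.  -44.8] [ 4.8  5.1 14.8 19.4 19.7]
top tongue 34 [-94.6 -93.5 -83.  -77.4 -76.4] [-48.9 -43.4 -29.7 -14.4 -12.1] [-1.4  2.9  7.4 11.5 11.7]
side topface 430 [-68.5 -66.9  -6.3  64.4  65.9] [-50.5 -46.6  32.4  48.9  49.9] [20.2 20.9 23.7 26.2 27.4]
side fin 105 [-6.8 -6.2 -0.4  4.3  5.9] [-26.1 -20.1  17.4  31.   31.8] [39.2 42.1 62.7 65.7 67.4]
side left 211 [-65.6 -57.5   0.3  60.1  65.3] [44.5 45.3 47.6 49.7 50.4] [ 4.5  5.3 12.6 18.9 19.5]
side tongue 141 [-87.9 -84.5 -76.8 -69.9 -69.2] [-40.  -37.7   1.7  37.2  39.5] [ 1.9  2.8  5.8  9.7 11.7]
```

```bash
python3 -c "
from plan import *
g=(.092,0,.046)
row(*hold(.002,.0035,15,.0025,g),8)"

```

```text
8 rows of [-0.00015, -0.00103, -0.00011, -0.001, 0.005, -0.004]
```

```bash
python3 -m handwheel '[[-0.00015,-0.001,-0.0001,0,0,0],[-0.00015,-0.001,-0.0001,0,0,0],[-0.00015,-0.001,-0.0001,0,0,0],[-0.00015,-0.001,-0.0001,0,0,0],[-0.00015,-0.001,-0.0001,0,0,0],[-0.00015,-0.001,-0.0001,0,0,0],[-0.00015,-0.001,-0.0001,0,0,0],[-0.00015,-0.001,-0.0001,0,0,0]]'
python3 chk.py 4 >/dev/null; python3 fit.py 4 | grep -v right; python3 -c "
from h import *
s=monitor.get_obs();print(s['wrist_force'],s['torque'])"
```

```text
time: 7.78
ee_pos: [0.4892, 0.24, 0.1217]
tcp_rot: [165.0, 0.0, 77.5]
wrist_force: [0.0, -0.2, -1.7]
opening: 0.0114
expected tip in bay mm [2.5 2.4 3.5] axes rel. bay [ -0.03 -15.    -0.06]
top topface 225 [-66.2 -63.6  30.7  67.   68.4] [-53.4 -52.6 -37.   44.1  45.8] [20.1 20.8 24.3 27.4 27.6]
top fin 34 [-6.3 -5.5  2.8  6.7  7.4] [-35.3 -34.4 -25.3 -15.1 -13.7] [40.8 41.7 62.  67.8 69.3]
top tongue 14 [-86.8 -84.6 -78.8 -76.  -75.4] [-49.7 -47.8 -34.  -20.  -18.6] [ 5.3  6.   9.3 11.9 11.9]
side topface 420 [-68.2 -66.6  -6.4  63.8  65.9] [-50.4 -47.5  33.9  48.7  49.8] [20.2 20.9 23.7 26.2 27.5]
side fin 105 [-6.6 -6.2 -0.5  5.3  5.6] [-27.5 -20.4  19.2  30.   30.5] [38.4 42.1 62.3 66.2 67.2]
side left 226 [-65.8 -58.1   2.8  60.9  65.7] [44.5 45.3 47.6 50.2 51.4] [ 4.2  4.6 12.5 19.6 19.9]
side tongue 72 [-82.2 -79.6 -73.5 -69.8 -69.4] [-50.8 -38.2  -3.2  37.5  39.3] [ 2.3  3.4  6.4 11.6 11.7]
[ 0.61733595  0.03183487 -2.68252919] [ 0.04706912  0.30704307 -0.02916799]
```

View pics/chk4.png

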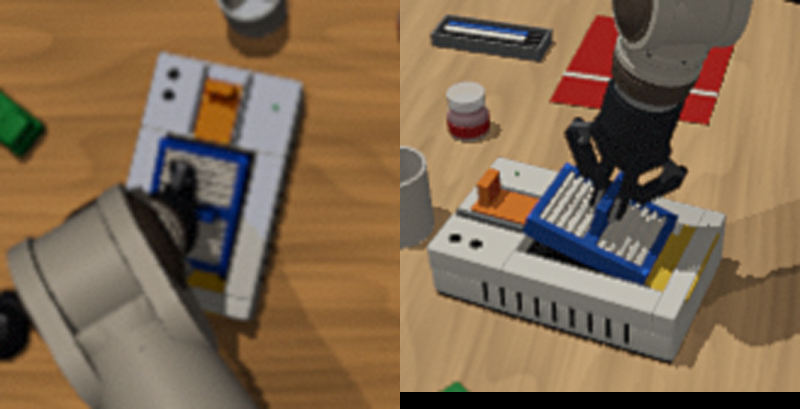

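```bash
python3 -m handwheel '[[0,-0.0004,-0.0001,0,0,0],[0,-0.0004,-0.0001,0,0,0],[0,-0.0004,-0.0001,0,0,0],[0,-0.0004,-0.0001,0,0,0],[0,-0.0004,-0.0001,0,0,0],[0,-0.0004,-0.0001,0,0,0],[0,-0.0004,-0.0001,0,0,0],[0,0,0,0,0,0]]'; python3 -c "
from h import *
s=monitor.get_obs();print(s['ee_pos'],s['wrist_force'],s['torque'])"
```

```text
time: 8.55
ee_pos: [0.4879, 0.2404, 0.1226]
tcp_rot: [164.8, 0.0, 77.5]
wrist_force: [7.7, -2.8, -2.5]
opening: 0.0113
[0.48789986 0.24038878 0.12258495] [ 7.71329852 -2.75023047 -2.46101506] [-0.47531823 -1.79356371  0.07470624]
```

Wall contact felt at 8 N, with the tip about 1 mm short of the nominal wall. I'll back off 1.5 mm and start the swing.

```bash
python3 -c "
from plan import *
g=(.092,0,.046); y=.0024
c=hold(-.0004,.0035,15,y,g)
for tx,tz,th in((.0026,.0025,13),(.0026,.0020,7),(.0026,.0008,1),(.0026,-.0005,0)): 
    n=hold(tx,tz,th,y,g); row(*n,8,c); print(n[0]); c=n"
```

```text
8 rows of [-0.0, 0.00053, 0.00061, 0.25, -0.0, 0.0]
[0.49159925 0.23945841 0.11801652]
8 rows of [-0.0, 0.00058, 0.00127, 0.75, -0.0, -0.0]
[0.49786359 0.23808111 0.1088691 ]
8 rows of [-0.0, 0.00058, 0.00136, 0.75, -0.0, 0.0]
[0.50321079 0.23690545 0.09839862]
8 rows of [0.0, 0.0001, 0.00036, 0.125, -0.0, 0.0]
[0.50400856 0.23673005 0.0955    ]
```

```bash
python3 -m handwheel '[[0,0.0005,0.0006,0.25,0,0],[0,0.0005,0.0006,0.25,0,0],[0,0.0005,0.0006,0.25,0,0],[0,0.0005,0.0006,0.25,0,0],[0,0.0005,0.0006,0.25,0,0],[0,0.0005,0.0006,0.25,0,0],[0,0.0006,0.0006,0.25,0,0],[0,0.0006,0.0006,0.25,0,0]]'
python3 -m handwheel '[[0,0.0006,0.0013,0.75,0,0],[0,0.0006,0.0013,0.75,0,0],[0,0.0006,0.0013,0.75,0,0],[0,0.0006,0.0013,0.75,0,0],[0,0.0006,0.0013,0.75,0,0],[0,0.0006,0.0013,0.75,0,0],[0,0.0006,0.0013,0.75,0,0],[0,0.0006,0.0013,0.75,0,0]]'
python3 chk.py 5 ; python3 fit.py 5|grep -v right
```

```text
time: 9.22
ee_pos: [0.4911, 0.2394, 0.1176]
tcp_rot: [167.1, 0.0, 77.5]
wrist_force: [-0.6, 0.2, -2.0]
opening: 0.0113
time: 9.88
ee_pos: [0.4982, 0.238, 0.1086]
tcp_rot: [173.1, 0.0, 77.5]
wrist_force: [-0.3, -0.4, -3.0]
opening: 0.011
top yel 8 [ 4.2  5.6 10.  15.7 19.2] [-49.7 -49.3 -46.1 -43.1 -40.5] [ 2.4 10.7 19.7 22.  22. ]
top blue 235 [ 26.4  47.5 106.7 155.2 157.6] [-51.1 -49.7 -41.9  10.6  42.1] [ 27.9  31.   41.1  77.5 188.2]
side yel 236 [-25.9 -24.6   9.1  23.1  24.9] [-48.8 -36.9   2.8  37.5  47.3] [ 7.4  8.8 18.8 21.1 22.1]
side blue 751 [ 24.   27.5  86.1 151.3 156.2] [-44.8 -26.7  36.6  50.7  52.1] [19.8 24.2 33.8 74.2 98.1]
9.9833 [0.4983456  0.23784426 0.10839237] [1.73062408e+02 4.33244648e-02 7.75015457e+01] [ 0.42351456  0.30434896 -2.34114543] 0.011298086571227862
expected tip in bay mm [3.1 2.4 1.6] axes rel. bay [-0.04 -6.94 -0.09]
top topface 159 [-66.6 -60.2  22.5  66.1  66.9] [-53.5 -53.  -46.   35.8  41.4] [20.1 20.5 23.4 27.  27.9]
top fin 19 [-5.7 -5.7 -0.1  4.9  5.5] [-34.6 -34.6 -31.  -22.8 -22.8] [40.  45.8 62.9 67.4 68.2]
side topface 416 [-68.4 -67.4  -8.   64.2  66.3] [-50.4 -45.7  33.8  48.9  50. ] [20.2 20.7 23.4 25.9 27.6]
side fin 96 [-7.1 -6.2 -0.9  5.3 11.9] [-13.   -8.2  20.5  31.6  32.5] [38.6 41.  61.2 65.3 66.3]
side left 156 [-65.8 -53.8  14.9  59.2  63.3] [44.7 45.3 47.5 50.  50.4] [ 4.3  5.2 13.9 19.3 20. ]
side tongue 66 [-76.5 -76.1 -72.7 -69.2 -68.9] [-41.9 -36.5   1.6  32.   34. ] [2.4 3.1 5.8 8.4 9.1]
```

```bash
python3 -m handwheel '[[0,0.0005,0.0013,0.7,0,0],[0,0.0005,0.0013,0.7,0,0],[0,0.0005,0.0013,0.7,0,0],[0,0.0005,0.0013,0.7,0,0],[0,0.0005,0.0013,0.7,0,0],[0,0.0005,0.0013,0.7,0,0],[0,0.0005,0.0013,0.7,0,0],[0,0.0005,0.0013,0.7,0,0]]'
python3 -c "
from plan import *
s=monitor.get_obs();print(s['ee_pos'],s['tcp_rot'],s['wrist_force'],s['torque'])
row(*hold(.0027,-.0005,0,.0024,(.092,0,.046)),8)"
```

```text
time: 10.65
ee_pos: [0.5029, 0.237, 0.0985]
tcp_rot: [178.7, 0.0, 77.5]
wrist_force: [-0.0, 0.3, -2.4]
opening: 0.0113
[0.50285011 0.23696113 0.09852347] [1.78670073e+02 2.67231959e-02 7.75279885e+01] [-0.01917825  0.31292518 -2.40903195] [ 0.04082889  0.0073991  -0.0922981 ]
8 rows of [0.0, 0.00016, 0.00038, 0.166, 0.003, -0.009]
```

```bash
python3 -m handwheel '[[0,0.00015,0.0004,0.16,0,0],[0,0.00015,0.0004,0.16,0,0],[0,0.00015,0.0004,0.16,0,0],[0,0.00015,0.0004,0.16,0,0],[0,0.00015,0.0004,0.16,0,0],[0,0.00015,0.0004,0.16,0,0],[0,0.00015,0.0004,0.16,0,0],[0,0.00015,0.0004,0.16,0,0]]'
python3 chk.py 6 ; python3 fit.py 6|grep -v right;python3 -c "
from plan import *
s=monitor.get_obs();print(s['ee_pos'],s['tcp_rot'],s['wrist_force'],s['torque'])"
```

```text
time: 11.32
ee_pos: [0.5039, 0.2368, 0.0959]
tcp_rot: [179.9, 0.0, 77.5]
wrist_force: [-3.4, -1.1, 6.0]
opening: 0.0111
top blue 143 [ 61.2  77.4 120.9 158.4 160.6] [-50.9 -49.6 -43.6 -12.8  -2.5] [ 16.5  20.5  23.9  40.7 118.7]
side yel 231 [-25.9 -24.8   8.2  23.   25.6] [-48.8 -36.8   0.3  38.4  47.9] [ 3.3  5.3 18.8 21.4 22.5]
side blue 606 [ 25.9  27.7  88.  155.2 160. ] [-45.4 -38.8  24.6  48.8  51.1] [ 13.9  20.8  23.9  63.2 112.5]
11.4167 [0.50398375 0.23677906 0.09598824] [1.79881068e+02 3.53945309e-03 7.75313324e+01] [-2.25792508 -0.79596534  4.23825615] 0.011134679479303434
expected tip in bay mm [ 2.7  2.5 -0.2] axes rel. bay [-0.   -0.12 -0.07]
top topface 102 [-36.3 -28.8  30.4  65.7  66.9] [-53.3 -52.8 -46.9  -9.9  -2.4] [20.3 20.6 23.3 27.  27.5]
top fin 9 [-5.9 -5.8 -2.4  1.4  1.6] [-35.6 -35.6 -33.7 -30.2 -29.8] [42.7 44.7 62.2 64.8 65. ]
side topface 420 [-68.9 -67.9 -13.5  64.9  66.6] [-50.5 -45.9  28.6  48.2  49.9] [20.2 21.  23.5 26.3 27. ]
side fin 95 [-7.9 -6.9 -2.   5.2 11.8] [-11.3  -4.7  22.2  31.3  32. ] [39.3 40.7 61.  65.4 65.9]
side tongue 57 [-75.6 -75.3 -72.2 -68.8 -68.4] [-45.5 -37.2  -2.6  29.3  32.8] [1.6 2.6 6.  8.2 9. ]
[0.50398375 0.23677906 0.09598824] [1.79881068e+02 3.53945309e-03 7.75313324e+01] [-2.25792508 -0.79596534  4.23825615] [-0.10438134  0.63367504  0.03314134]
```

View pics/chk6.png

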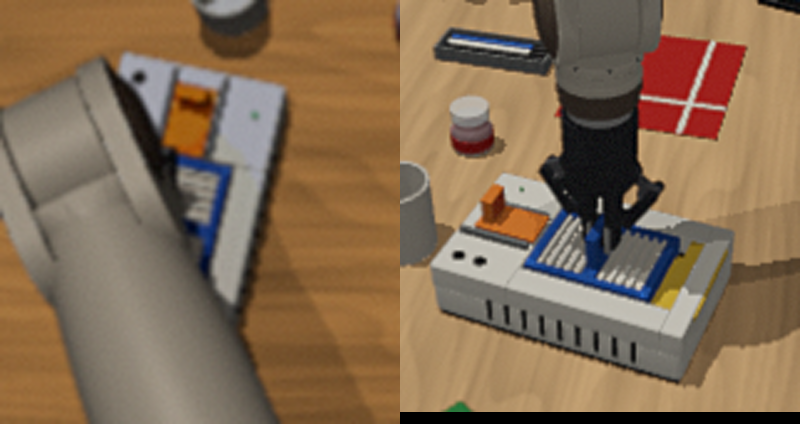

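Flat in the bay (side crop: frame top level with the rim, lip covering the tongue). I'll release, rise and go to the latch knob.

```bash
python3 -m handwheel '[[0,0,0,0,0,0],[0,0,0,0,0,0],[0,0,0,0,0,0],[0,0,0,0,0,0],[0,0,0,0,0,0],[0,0,0,0,0,0],[0,0,-0.004,0,0,0],[0,0,-0.01,0,0,0]]' 0.06 40
python3 -m handwheel '[[0,0,-0.012,0,0,0],[0,0,-0.012,0,0,0],[0,0,-0.012,0,0,0],[0,0,-0.012,0,0,0],[0,0,-0.012,0,0,0],[0,0,-0.01,0,0,0],[0,0,0,0,0,0],[0,0,0,0,0,0]]'
python3 -c "
from plan import *
c=row([.6247,.2085,.175],down(77.5),8);row([.6247,.2085,.106],down(77.5),8,c)"
```

```text
time: 12.08
ee_pos: [0.5033, 0.2364, 0.1087]
tcp_rot: [180.0, 0.1, 77.5]
wrist_force: [-0.7, -0.2, 0.2]
opening: 0.0453
time: 12.75
ee_pos: [0.5041, 0.2369, 0.1801]
tcp_rot: [179.8, -0.0, 77.5]
wrist_force: [-0.7, -0.6, -0.5]
opening: 0.0454
8 rows of [-0.00021, 0.01549, 0.00066, 0.021, -0.001, 0.004]
8 rows of [0.0, -0.0, 0.00862, 0.0, 0.0, 0.0]
```

```bash
python3 -m handwheel '[[-0.0002,0.0155,0.0006,0,0,0],[-0.0002,0.0155,0.0006,0,0,0],[-0.0002,0.0155,0.0006,0,0,0],[-0.0002,0.0155,0.0006,0,0,0],[-0.0002,0.0155,0.0006,0,0,0],[-0.0002,0.0155,0.0006,0,0,0],[-0.0002,0.0155,0.0006,0,0,0],[-0.0002,0.0155,0.0006,0,0,0]]'
python3 - <<'E'
from plan import *
import time
s=monitor.get_obs();c=cams.camera('wrist'); T=np.array(c['tool_from_camera']); cv2.imwrite('pics/w7.png',c['img'][...,::-1])
W=cloud(c); rot=R.from_euler('xyz',s['tcp_rot'],degrees=True)
t=(W.reshape(-1,3)@T[:3,:3].T+T[:3,3]).reshape(W.shape); w=(rot.apply(t.reshape(-1,3))+s['ee_pos']).reshape(W.shape)
b=RB.inv().apply((w-B).reshape(-1,3)).reshape(W.shape)*1000
hsv=cv2.cvtColor(c['img'],cv2.COLOR_RGB2HSV); H,S=hsv[...,0].astype(int),hsv[...,1].astype(int)
for k,m in(('knob',(H>5)&(H<20)&(S>150)&(b[...,2]>57)&(b[...,2]<70)),('frame',(H>100)&(H<130)&(S>110)&(b[...,2]>18)&(b[...,2]<32))):
    if m.sum()>5: print(k,m.sum(),*[np.round(np.percentile(b[m][:,i],[1,50,99]),1) for i in range(3)],'tool mm',np.round(t[m].mean(0)*1000,1))
print(s['ee_pos'],s['wrist_force'])
E
```

```text
time: 13.42
ee_pos: [0.6249, 0.2081, 0.1736]
tcp_rot: [180.0, 0.1, 77.5]
wrist_force: [0.3, 0.3, 0.7]
opening: 0.0455
knob 817 [213.1 220.5 228.1] [-10.5   5.1  18.7] [57.9 63.2 64.6] tool mm [ 4.7  1.7 60.8]
frame 6543 [ 27.9 105.6 496.8] [-138.9   -0.7   52.7] [18.5 23.5 31.4] tool mm [ -7.  -52.8  99.9]
[0.62493086 0.20809338 0.17363406] [0.31106161 0.28439806 0.68014372]
```

View pics/w7.png

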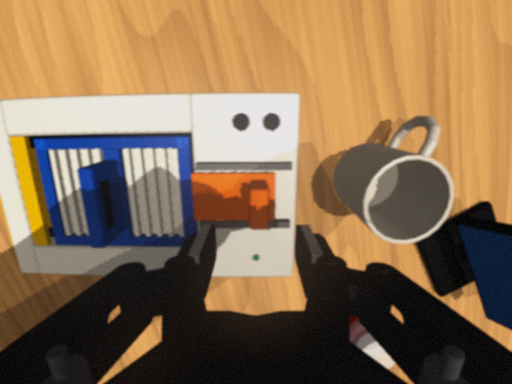

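The wrist view shows the cartridge flat in the bay with the latch open (front edge at col 191). The knob (260,205) lies between the fingers, so I'll descend on it.

```bash
python3 -m handwheel '[[0.0003,0.0001,0.0085,0,0,0],[0.0003,0.0001,0.0085,0,0,0],[0.0003,0.0001,0.0085,0,0,0],[0.0003,0.0001,0.0085,0,0,0],[0.0003,0.0001,0.0085,0,0,0],[0.0003,0.0001,0.0085,0,0,0],[0.0003,0.0001,0.0085,0,0,0],[0.0003,0.0001,0.0085,0,0,0]]'
python3 -m handwheel '[[0,0,0,0,0,0],[0,0,0,0,0,0],[0,0,0,0,0,0],[0,0,0,0,0,0],[0,0,0,0,0,0],[0,0,0,0,0,0],[0,0,0,0,0,0],[0,0,0,0,0,0]]' -1 30
python3 -m handwheel '[[0,-0.0024,0,0,0,0],[0,-0.0024,0,0,0,0],[0,-0.0024,0,0,0,0],[0,-0.0024,0,0,0,0],[0,-0.0024,0,0,0,0],[0,-0.0024,0,0,0,0],[0,-0.0024,0,0,0,0],[0,0,0,0,0,0]]'
```

```text
time: 14.13
ee_pos: [0.6258, 0.2106, 0.1061]
tcp_rot: [179.9, 0.0, 77.5]
wrist_force: [-0.1, -0.9, -0.2]
opening: 0.0455
time: 14.8
ee_pos: [0.6261, 0.2105, 0.1072]
tcp_rot: [179.9, 0.0, 77.5]
wrist_force: [0.3, -0.2, -1.3]
opening: 0.0131
time: 15.47
ee_pos: [0.6094, 0.2142, 0.1071]
tcp_rot: [179.8, 0.0, 77.5]
wrist_force: [2.7, -2.8, 1.6]
opening: 0.0136
```

```bash
python3 -m handwheel '[[0,-0.0008,0,0,0,0],[0,-0.0008,0,0,0,0],[0,-0.0008,0,0,0,0],[0,-0.0008,0,0,0,0],[0,-0.0008,0,0,0,0],[0,-0.0008,0,0,0,0],[0,-0.0005,0,0,0,0],[0,0,0,0,0,0]]'
```

```text
time: 16.13
ee_pos: [0.609, 0.2143, 0.1076]
tcp_rot: [179.3, -0.0, 77.4]
wrist_force: [27.6, -6.8, -5.7]
opening: 0.0132
```

```bash
python3 -m handwheel '[[0,0.001,0,0,0,0],[0,0.001,0,0,0,0],[0,0.001,0,0,0,0],[0,0.001,0,0,0,0],[0,0,0,0,0,0],[0,0,0,0,0,0],[0,0,0,0,0,0],[0,0,0,0,0,0]]'
python3 -m handwheel '[[0,0,0,0,0,0],[0,0,0,0,0,0],[0,0,0,0,0,0],[0,0,0,0,0,0],[0,0,0,0,0,0],[0,0,-0.005,0,0,0],[0,0,-0.01,0,0,0],[0,0,-0.012,0,0,0]]' 0.06 30
python3 -m handwheel '[[0,0,-0.016,0,0,0],[0,0,-0.016,0,0,0],[0,0,-0.016,0,0,0],[0,0,-0.016,0,0,0],[0,0,-0.016,0,0,0],[0,0,-0.005,0,0,0],[0,0,0,0,0,0],[0,0,0,0,0,0]]'
python3 - <<'E'
from plan import *
s=monitor.get_obs();c=cams.camera('wrist'); T=np.array(c['tool_from_camera']); cv2.imwrite('pics/w8.png',c['img'][...,::-1])
W=cloud(c); rot=R.from_euler('xyz',s['tcp_rot'],degrees=True)
t=(W.reshape(-1,3)@T[:3,:3].T+T[:3,3]).reshape(W.shape); w=(rot.apply(t.reshape(-1,3))+s['ee_pos']).reshape(W.shape)
b=RB.inv().apply((w-B).reshape(-1,3)).reshape(W.shape)*1000
hsv=cv2.cvtColor(c['img'],cv2.COLOR_RGB2HSV); H,S=hsv[...,0].astype(int),hsv[...,1].astype(int)
for k,m in(('knob',(H>5)&(H<20)&(S>150)&(b[...,2]>57)&(b[...,2]<70)),('plate',(H>5)&(H<20)&(S>150)&(b[...,2]>27)&(b[...,2]<38)&(abs(b[...,1])<30)),('frame',(H>100)&(H<130)&(S>110)&(b[...,2]>18)&(b[...,2]<30)&(b[...,0]<170)&(b[...,0]>10)&(abs(b[...,1])<60))):
    if m.sum()>5: print(k,m.sum(),*[np.round(np.percentile(b[m][:,i],[1,50,99]),1) for i in range(3)])
    if k=='frame':
        A=np.c_[b[m][:,:2],np.ones(m.sum())]; print('slope',np.linalg.lstsq(A,b[m][:,2],rcond=None)[0])
print(s['time'],s['ee_pos'],s['wrist_force'])
E
```

```text
time: 16.8
ee_pos: [0.6094, 0.2142, 0.1073]
tcp_rot: [179.7, 0.0, 77.5]
wrist_force: [7.0, -3.1, -0.4]
opening: 0.0132
time: 17.47
ee_pos: [0.6079, 0.2144, 0.1345]
tcp_rot: [179.9, 0.0, 77.5]
wrist_force: [-0.1, -0.4, -0.6]
opening: 0.0451
time: 18.13
ee_pos: [0.6082, 0.2146, 0.2191]
tcp_rot: [179.8, 0.0, 77.5]
wrist_force: [-0.4, 0.3, -0.5]
opening: 0.0451
knob 563 [195.4 202.6 301.7] [-14.1   4.6  18.7] [57.3 63.3 64.9]
plate 2130 [147.4 174.4 215.1] [-17.1   4.8  23.2] [29.8 31.6 33.9]
frame 3197 [ 27.2  92.3 161.8] [-46.1  30.8  53.1] [20.4 23.4 28.3]
slope [-1.64607334e-04  2.52102437e-03  2.34175152e+01]
18.1333 [0.60822402 0.21463441 0.2190897 ] [-0.43586234  0.29924001 -0.48704431]
```

View pics/w8.png

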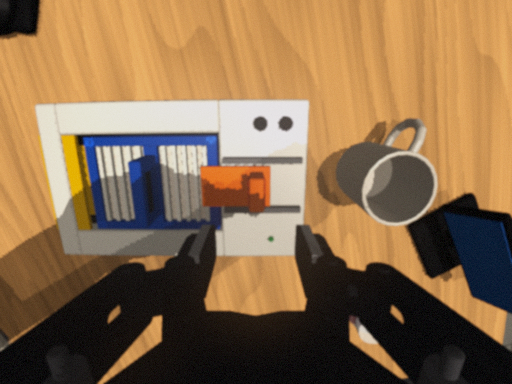

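The latch plate now overlaps the cartridge's free edge (cols 201-219), the knob is at bay x 202.6 (fully closed is 202), and the frame slope is about 0. The arm is clear, so I'm handing in.

```bash
python3 -c "
from workcell import order; print(order.job_done())"
```

```text
the job is handed in; nothing more can be done
None
```

The cartridge is seated flat in the bay and latched, and I handed the job in at about 18 s. The hand-in gives no verdict, so what follows rests on my own measurements.

**What I did:** I gripped the cartridge by its fin and brought it in sloping 15°. I slid the tongue under the lip until it touched the end wall at 8 N and backed off about 1.5 mm. I then swung it down under control to floor contact at 6 N and released it. Last, I gripped the latch knob, slid the latch to its end stop (28 N on the wrist) and withdrew upward.

**Last checks, by wrist camera:**
- **Cartridge:** frame slope was about 0.003 rad or less, with its top about 23.4 mm above the bay floor (24 mm expected). From the arm's pose before release, the tip was about 2 mm from the wall and in line within 0.1°.
- **Latch:** the knob sat at bay x of about 202.6 mm, where 202 mm is fully closed. The plate overlaps the cartridge's free edge.
- **Robot:** it stood clear with the gripper open and the wrist force at about zero.
- **Bystanders:** the mug was in place in the last view and the arm touched none of the bystanders, but I did not re-measure their positions.

**Disagreements:**
- The top and side cameras differed by 2–3 mm sideways. I used a middle value and felt no side contact.
- The purifier's outline centre was about 8 mm off the stated origin, so I located the bay from the lip and latch edges. The touch on the end wall agreed with that to about 1 mm.

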